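# Open the sample case and lock its lid stay

### The job

Open the white sample case on the bench so that its tubes can be reached: raise its hinged lid by the steel handle at the front, then press the black knob on its folding side stay back and down until the stay snaps past straight against its stop and locks. Leave the lid standing on the locked stay, and do not shift or upset the tip box and the tube rack beside the case.

Things in the scene. Friction and masses are not known exactly. Their poses are not given: they have to be found in the camera images.
- case: The sample case: white open box fixed to the bench, 180 mm deep x 240 wide x 85 high, with a flat grey lid 16 mm thick on it and a folding steel stay on its right side. Origin: centre of its underside, on the bench. x from its front (handle) to its back (hinge), y to its left, z up. The lid's hinge axis runs parallel to y at x = +90 mm, z = 85 mm.
- lid_handle (a point): Middle of the lid's round steel bar handle: 12 mm thick, 110 mm long, parallel to the hinge, held 45 mm ahead of the lid's front edge by an arm at each end; the gap behind it is free, and it can turn between fingers. Lid shut: at x = -135, y = 0, z = 93.5 mm in the case's frame. It goes round the hinge with the lid.
- lid (a joint): Lid angle in rad: 0 shut (as at the start), growing as the front edge rises up and back. Lid about 0.35 kg, 2 to 5 N at the handle. The stay lets it reach at most 1.40 (80 degrees). Hinge friction alone holds it only above about 1.15 rad (66 degrees); lower, it falls shut. 1.2 to 1.3 is a good height from which to press the stay.
- stay_knob (a point): Middle of the black knob on the stay's elbow: cylinder 20 mm thick, 32 mm long, parallel to the hinge, at y = -164 mm in the case's frame (44 mm out from its right side). x, z there: -95, 99 mm with the lid shut; about -4, 133 with the lid at 1.25 rad; 28, 117 straight; 38, 110 when locked. Press it back (+x) and down, 52 degrees from vertical, about 5 N; this also lifts the lid the last degrees.
- stay (a joint): Opening in rad of the elbow of the folding stay: two steel bars of 86 mm, the lower pivoted on the case's right side, the upper on the lid's edge, folded together when the lid is shut. 0 folded (lid shut), 2.60 straight, 2.90 against its stop: locked, elbow 13 mm past straight.
- tip_box: Bystander: closed box of pipette tips, blue with a clear cap, no hinge or stay, 85 x 122 x 62 mm, loose on the bench on one side of the case; origin at the centre of its underside, z up.
- tube_rack: Bystander: low cream tube rack, 190 x 85 x 46 mm, loose on the bench on the other side of the case; origin at the centre of its underside, z up.

How it is judged (in metres and radians):
At the end, for the whole second after the job is handed in: The stay's elbow is past straight and locked (joint stay above 2.72 rad), the lid stands raised on it (above 1.27 rad, 73 degrees), both at rest (value of joint stay above 2.72 rad and value of joint lid above 1.27 rad and velocity of joint lid between -0.05 and 0.05 rad/s and velocity of joint stay between -0.1 and 0.1 rad/s); the robot touches nothing.
It fails at once if the tip box is shifted more than 20 mm or tipped more than 15 degrees (distance of tip_box from where it was at the start of the episode above 0.02 m or angle between tip_box's own z axis and vertical above 0.26 rad).
It fails at once if the tube rack is shifted more than 20 mm or tipped more than 15 degrees (distance of tube_rack from where it was at the start of the episode above 0.02 m or angle between tube_rack's own z axis and vertical above 0.26 rad).
It also fails if it takes over 46 s, if anything falls off the work surface, if the arm or the gripper's body presses on something with over 40 N, if the wrist force passes 120 N, or if a joint passes its speed limit or range.

### The arm

A 6-joint arm with a two-finger parallel gripper is mounted at the origin on the work surface. World frame = base frame: x ahead of the robot, y to its left, z up, the work surface at z = 0. Lengths are in m, angles in degrees, forces in N, time in s.
With the tool pointing down it reaches from about 0.325 to 0.85 m from the base axis. Payload 4.4 kg.
Tool frame: the origin (TCP) lies between the finger pads; the fingertips stand 22 mm ahead of it and the grasp point (between the pads) lies 3 mm ahead of it; z points along the fingers, y is the line along which they close (so a half turn about z gives the same grasp; the last joint's range is limited). The gripper opens to 94 mm and grips with 3 to 60 N. Pads are 16 mm wide; open, the fingers measure 119 mm over their backs; the gripper's body (75 mm by 177 mm) begins 78 mm behind the grasp point.
Start: joints at [58.642, 11.837, 88.321, -0, 79.842, -8.623], TCP at [0.222, 0.53, 0.227] pointing down, gripper open.
Joint ranges: [-156.59, 156.59], [-49.26, 127.26], [12.9, 141.05], [-63.56, 243.56], [4.71, 150.69], [-161.64, 161.64]. Speed limits (degrees/s): [159.86, 159.86, 180, 180, 180, 180].

### API

Orientations are given as a 3x3 rotation matrix whose columns are the frame's x, y, z axes.
In Python, from plant import arm gives the robot as it stands.
- The arm moves only by the shell command python3 -m inch 'ROWS' [OPENING]. ROWS is text: rows parted by semicolons, each of 6 numbers parted by spaces: the shift along the tool's x, y, z normalised to -1 to 1, where 1 is 0.03 m, then the turn, a rotation vector about the tool's x, y, z normalised to -1 to 1, where 1 is 5 degrees. A call has 1 to 20 rows; each row shifts and turns the commanded pose from where the row before left it, along the tool's axes as they then stand; what a row does not reach is not made up. A row lasts 1/8 s, in which the tool goes at most 62.5 mm and 10.7 degrees, less where a joint would pass 70% of its speed; a pose out of reach is approached as far as the arm can. A call with a number of a shift or a turn outside -1 to 1 is refused whole. A call with a gripper value outside its range is refused whole. OPENING is the gripper command: -1 is fully open, 1 is shut, values between are in proportion, set as the call begins (- or left out, the last holds). The fingers move at their own pace and stop on an object; the grip force is fixed at half the most. Time passes only in rows, so rows that do not move let the fingers close. It gives the time, the measured TCP pose, the force, the opening and the grip force at its end, in the units of the state.
- arm.get_state(): the state, without advancing time (a new reading comes with each control period).
- arm.snapshot(name): name is "scene" or "top"; returns (picture, depth): 400x640x3 uint8, blue, green, red; 400x640 float32, m along the optical axis (not along the pixel's ray), 0 where there is no reading.
- arm.calibration(name): a dict with "camera_matrix" (3x3 intrinsics, pixels), "extrinsics" (4x4, takes a point from camera to world coordinates). Camera axes: x right, y down, z forward; pixel columns grow to the right and rows downward; lengths in m; the calibration is good to about 2 mm. A picture is of the moment at which its call begins. calibration takes no time and is no camera call.
- arm.close_job(): hands the job in; it is judged then, once.
The state is a dict: "time_s": time; "joint_pos": joint angles; "qvel": joint speeds; "tau": joint torques, N m; "ee_pos": TCP position; "orientation": TCP orientation; "force": force on the tool from outside, world axes, zero at the start; "ft_torque": the same for the moment, N m; "opening": opening from 0.0 (shut) to 1.0 (fully open); "grasp_force": force on a finger pad.
Only numpy, scipy, OpenCV 4.12 (cv2) and the standard library are available. Lean on these libraries where they do the work, as an engineer would, in place of code of your own. Each camera call takes 0.05 s, during which the arm holds its last target. There are 200 camera calls.

## Working session

There is one attempt and no reset: what is moved stays moved. The work goes in short steps, Python scripts to look and compute and a shell command to move; the robot and the scene stay as the last step left them, time stands still between calls to the robot, and variables do not carry over. Pictures are saved under pics/ and viewed, at most 10 in all, crops included, and the job is handed in when it is done.

```bash
mkdir -p pics; ls
python3 - <<'E'
from plant import arm
import cv2,numpy as np
for n in("scene","top"):
    im,d=arm.snapshot(n); cv2.imwrite(f"pics/{n}0.png",im); np.save(f"{n}0.npy",d)
    c=arm.calibration(n); print(n,np.round(c["camera_matrix"],1).tolist(),np.round(c["extrinsics"],3).tolist())
s=arm.get_state(); print(s["time_s"],s["ee_pos"],np.round(s["orientation"],3).tolist(),s["force"])
E
```

```text
pics
scene [[380.7, 0.0, 319.8], [0.0, 380.7, 198.3], [0.0, 0.0, 1.0]] [[-0.667, 0.493, -0.559, 1.044], [0.745, 0.426, -0.514, 0.463], [-0.015, -0.759, -0.651, 0.629], [0.0, 0.0, 0.0, 1.0]]
top [[378.2, 0.0, 315.2], [0.0, 378.2, 198.6], [0.0, 0.0, 1.0]] [[-0.012, -0.995, 0.096, 0.503], [-1.0, 0.013, 0.006, 0.033], [-0.007, -0.096, -0.995, 0.915], [0.0, 0.0, 0.0, 1.0]]
0.1 [0.2218794  0.5297248  0.22638993] [[-0.922, 0.386, -0.001], [0.386, 0.922, -0.002], [0.0, -0.002, -1.0]] [ 0.83775971 -0.5937785  -0.45003094]
```

View pics/scene0.png

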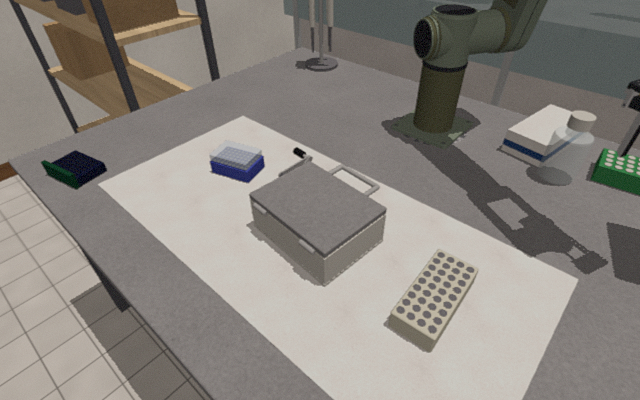

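View pics/top0.png

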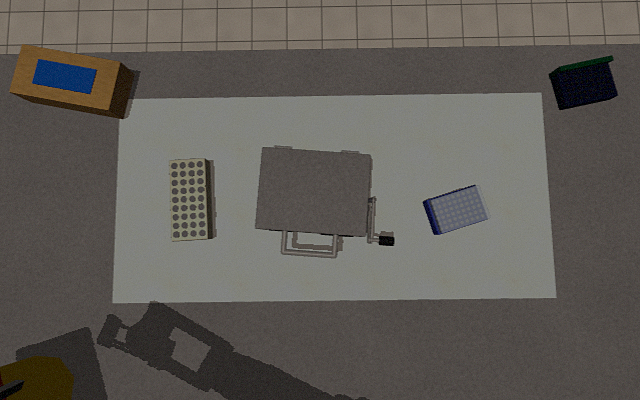

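The top view shows the lid at about (262,148)-(367,236), the handle bar at (283,253)-(336,257) and the knob at (386,240). The tip box is right at (456,210) and the rack left at (190,200). I'll enlarge both views next.

Run:
```python
import cv2
a=cv2.imread("pics/top0.png")[140:270,245:405]; cv2.imwrite("pics/t1.png",cv2.resize(a,None,fx=4.5,fy=4.5,interpolation=2))
a=cv2.imread("pics/scene0.png")[140:280,240:400]; cv2.imwrite("pics/s1.png",cv2.resize(a,None,fx=4,fy=4,interpolation=2))
```

```text
(no output)
```

View pics/t1.png

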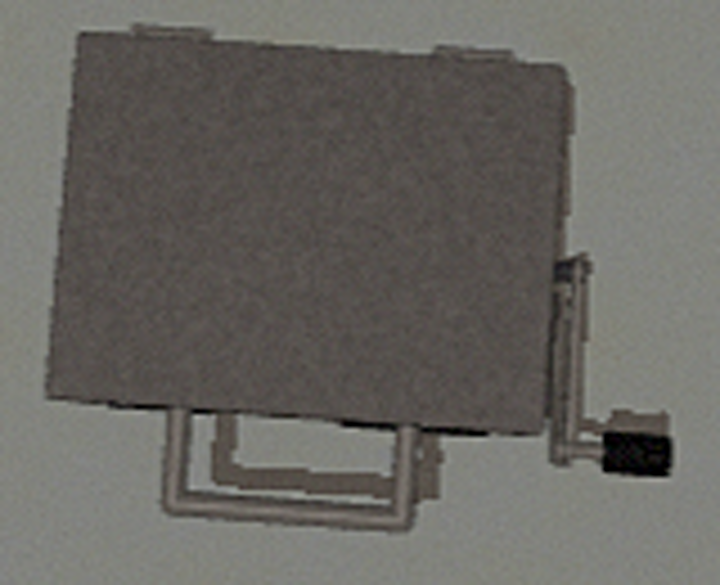

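View pics/s1.png

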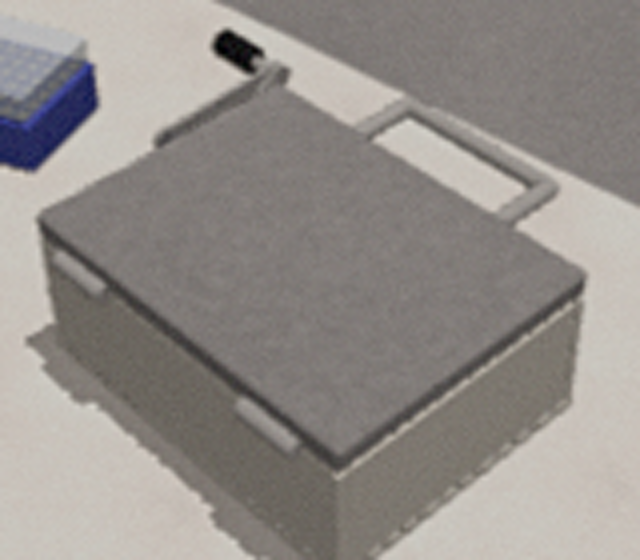

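The crops show these points:

| Point | Top crop | Scene crop |
|---|---|---|
| Lid corners (BL, BR, FR, FL) | (78,32), (568,65), (545,433), (48,398) | (340,460), (40,217), (275,92), (583,275) |
| Handle ends | (172,507), (406,523) | (545,187), (408,105) |
| Knob | (637,454) | (238,50) |

```bash
cat > h.py <<'E'
from plant import arm
import numpy as np, cv2
C={n:arm.calibration(n) for n in("scene","top")}
def P(n):
    K=C[n]["camera_matrix"];E=np.linalg.inv(C[n]["extrinsics"]);return K@E[:3]
def tri(t,s):
    X=cv2.triangulatePoints(P("top"),P("scene"),np.array(t,float).reshape(2,1),np.array(s,float).reshape(2,1));X=(X[:3]/X[3]).ravel()
    p=P("top")@np.append(X,1);return X,np.hypot(*(p[:2]/p[2]-t))
E
python3 - <<'E'
from h import *
T=lambda u,v:(245+(u+.5)/4.5-.5,140+(v+.5)/4.5-.5)
S=lambda u,v:(240+(u+.5)/4-.5,140+(v+.5)/4-.5)
R={}
for k,t,s in [("BL",(78,32),(340,460)),("BR",(568,65),(40,217)),("FR",(545,433),(275,92)),("FL",(48,398),(583,275)),("hL",(172,507),(545,187)),("hR",(406,523),(408,105)),("knob",(637,454),(238,50))]:
    X,e=tri(T(*t),S(*s));R[k]=X;print(k,X.round(4),round(e,2))
c=lambda a,b:(R[a]+R[b])/2
print("handle",c("hL","hR"))
# fit lid top corners + handle ends + knob to a planar pose
M=np.array([[.09,.12],[.09,-.12],[-.09,-.12],[-.09,.12],[-.135,.055],[-.135,-.055],[-.095,-.164]])
Wd=np.array([R[k][:2] for k in("BL","BR","FR","FL","hL","hR","knob")])
m,w=M.mean(0),Wd.mean(0);U,_,V=np.linalg.svd((M-m).T@(Wd-w));Rt=(U@V).T
t=w-Rt@m;print("origin",t,"yaw",np.degrees(np.arctan2(Rt[1,0],Rt[0,0])));print(((M@Rt.T+t)-Wd).round(4)*1000)
E
```

```text
BL [0.6986 0.1547 0.0959] 0.18
BR [ 0.6774 -0.0839  0.0975] 0.86
FR [ 0.5006 -0.0707  0.0914] 0.27
FL [0.5204 0.1678 0.0961] 0.42
hL [0.4681 0.1081 0.0915] 0.85
hR [ 0.4578 -0.0024  0.0905] 0.18
knob [ 0.4897 -0.113   0.0982] 0.0
handle [0.46295465 0.05283922 0.09099448]
origin [0.5985545  0.04196921] yaw -4.747268420911139
[[-0.4 -0.5]
 [ 0.9 -1.2]
 [-1.6  0.5]
 [-1.6  1.2]
 [ 0.5 -0.1]
 [ 1.7  0.7]
 [ 0.6 -0.6]]
```

The fit residuals are under 2 mm: case origin is (0.5986, 0.0420) with yaw -4.75°, and the heights agree with the text. First I'll turn the tool so the fingers close along case x (+72° about tool z).

```bash
cat >> h.py <<'E'
from scipy.spatial.transform import Rotation as Ro
O=np.array([.5986,.0420,0]);YAW=-4.75;RC=Ro.from_euler("z",YAW,degrees=True).as_matrix()
def world(p): return O+RC@np.array(p)
def handle(th):
    a=th+np.arctan2(.0085,.225);r=np.hypot(.225,.0085);return np.array([.09-r*np.cos(a),0,.085+r*np.sin(a)])
def ori(tilt): # tool y along case x, tilted forward about case y by tilt deg
    b=np.array([[0,1,0],[1,0,0],[0,0,-1.]])  # cols x=case y, y=case x, z=down
    return RC@Ro.from_euler("y",-tilt,degrees=True).as_matrix()@b
def go(pc,tilt,off=.003): # case-frame place of a point 'off' ahead of TCP
    s=arm.get_state();R=np.array(s["orientation"]);Rt=ori(tilt)
    tcp=world(pc)-off*Rt[:,2]
    print("target",tcp.round(4),"now",s["ee_pos"].round(4),"shift/.03 in present tool axes",(R.T@(tcp-s["ee_pos"])/.03).round(2),"turn/5deg",(Ro.from_matrix(R.T@Rt).as_rotvec(degrees=True)/5).round(2), "case",(RC.T@(s["ee_pos"]+off*R[:,2]-O)).round(4))
E
python3 -m inch '0 0 0 0 0 .96;0 0 0 0 0 .96;0 0 0 0 0 .96;0 0 0 0 0 .96;0 0 0 0 0 .96;0 0 0 0 0 .96;0 0 0 0 0 .96;0 0 0 0 0 .96;0 0 0 0 0 .96;0 0 0 0 0 .96;0 0 0 0 0 .96;0 0 0 0 0 .96;0 0 0 0 0 .96;0 0 0 0 0 .96;0 0 0 0 0 .96' 0.2
python3 -c "
from h import *
go([-.135,0,.165],0)"
```

```text
time_s: 1.98
ee_pos: [0.222, 0.5299, 0.2268]
orientation: [[0.085, 0.996, -0.001], [0.996, -0.085, -0.001], [-0.001, -0.001, -1.0]]
force: [0.3, -0.3, 0.8]
opening: 0.4
grasp_force: 0.0
target [0.4641 0.0532 0.168 ] now [0.222  0.5299 0.2268] shift/.03 in present tool axes [-15.14   9.4    1.97] turn/5deg [-0.01  0.01 -0.03] case [-0.4157  0.4551  0.2238]
```

```bash
python3 -m inch '-.95 .59 .12 0 0 0;-.95 .59 .12 0 0 0;-.95 .59 .12 0 0 0;-.95 .59 .12 0 0 0;-.95 .59 .12 0 0 0;-.95 .59 .12 0 0 0;-.95 .59 .12 0 0 0;-.95 .59 .12 0 0 0;-.95 .59 .12 0 0 0;-.95 .59 .12 0 0 0;-.95 .59 .12 0 0 0;-.95 .59 .12 0 0 0;-.95 .59 .12 0 0 0;-.95 .59 .12 0 0 0;-.95 .59 .12 0 0 0;-.89 .55 .12 0 0 0;0 0 0 0 0 0'
python3 - <<'E'
from h import *
go([-.135,0,.0935],0)
im,_=arm.snapshot("scene");cv2.imwrite("pics/s2.png",cv2.resize(im[80:240,240:440],None,fx=4,fy=3.7))
E
```

```text
time_s: 4.1
ee_pos: [0.4659, 0.0531, 0.1693]
orientation: [[0.086, 0.996, -0.001], [0.996, -0.086, 0.0], [-0.0, -0.001, -1.0]]
force: [-1.2, 0.1, -0.6]
opening: 0.4
grasp_force: 0.0
target [0.4641 0.0532 0.0965] now [0.4659 0.0531 0.1693] shift/.03 in present tool axes [-0.   -0.06  2.43] turn/5deg [-0.01  0.   -0.03] case [-0.1332  0.      0.1663]
```

View pics/s2.png

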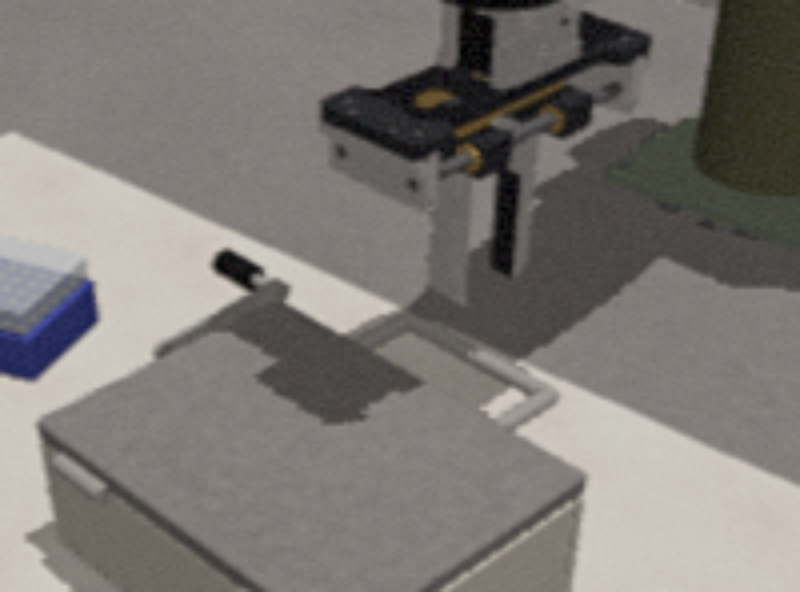

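The crop shows the fingers straddling the handle, tips at about (470,290) just above the bar, with the gripper's long side along case x. Next: descend and close.

```bash
python3 -m inch '0 -.03 .8 0 0 0;0 -.03 .8 0 0 0;0 0 .83 0 0 0;0 0 0 0 0 0' && python3 -m inch '0 0 0 0 0 0;0 0 0 0 0 0;0 0 0 0 0 0;0 0 0 0 0 0' 1
python3 - <<'E'
from h import *
go(handle(0),0)
p=handle(0)
for th in np.arange(.125,1.26,.125):
    q=handle(th);d=(q-p)/.03;print(round(th,3),"y",d[0].round(2),"z",(-d[2]).round(2));p=q
E
```

```text
time_s: 4.65
ee_pos: [0.4612, 0.0558, 0.0951]
orientation: [[0.081, 0.997, -0.006], [0.997, -0.081, 0.001], [0.0, -0.006, -1.0]]
force: [-0.2, 0.1, 0.4]
opening: 0.402
grasp_force: 0.0
time_s: 5.15
ee_pos: [0.4651, 0.0546, 0.0979]
orientation: [[0.083, 0.997, 0.003], [0.997, -0.083, 0.0], [0.0, 0.002, -1.0]]
force: [1.6, 1.3, 2.1]
opening: 0.115
grasp_force: 30.0
target [0.4641 0.0532 0.0965] now [0.4651 0.0546 0.0979] shift/.03 in present tool axes [-0.05 -0.03  0.05] turn/5deg [ 0.03 -0.    0.  ] case [-0.1341  0.0015  0.0949]
0.125 y 0.09 z -0.93
0.25 y 0.21 z -0.91
0.375 y 0.32 z -0.88
0.5 y 0.43 z -0.83
0.625 y 0.53 z -0.77
0.75 y 0.62 z -0.7
0.875 y 0.7 z -0.62
1.0 y 0.78 z -0.53
1.125 y 0.84 z -0.43
1.25 y 0.88 z -0.32
```

The bar is gripped (about 11 mm opening, 30 N). Next I'll raise the lid along its arc at half speed, stopping partway to check.

```bash
python3 -m inch '0 .04 -.46 0 0 0;0 .05 -.47 0 0 0;0 .1 -.46 0 0 0;0 .11 -.45 0 0 0;0 .15 -.44 0 0 0;0 .17 -.44 0 0 0;0 .2 -.42 0 0 0;0 .23 -.41 0 0 0;0 .25 -.39 0 0 0;0 .28 -.38 0 0 0;0 0 0 0 0 0'
python3 - <<'E'
from h import *
go(handle(.625),0)
E
```

```text
time_s: 6.52
ee_pos: [0.5106, 0.0505, 0.2282]
orientation: [[0.082, 0.997, -0.003], [0.997, -0.082, -0.0], [-0.001, -0.003, -1.0]]
force: [-5.8, -0.2, 3.9]
opening: 0.116
grasp_force: 30.0
target [0.5114 0.0492 0.2265] now [0.5106 0.0505 0.2282] shift/.03 in present tool axes [-0.04  0.03  0.05] turn/5deg [-0.03  0.01  0.01] case [-0.0884  0.0012  0.2252]
```

```bash
python3 -m inch '0 .31 -.34 0 0 0;0 .31 -.34 0 0 0;0 .35 -.31 0 0 0;0 .35 -.31 0 0 0;0 .39 -.27 0 0 0;0 .39 -.26 0 0 0;0 .42 -.22 0 0 0;0 .42 -.21 0 0 0;0 .44 -.17 0 0 0;0 .44 -.15 0 0 0;0 0 0 0 0 0'
python3 - <<'E'
from h import *
go(handle(1.25),0)
im,_=arm.snapshot("top");cv2.imwrite("pics/t3.png",im[100:300,200:500])
E
```

```text
time_s: 7.9
ee_pos: [0.6272, 0.0403, 0.3074]
orientation: [[0.083, 0.997, 0.005], [0.997, -0.083, -0.002], [-0.001, 0.005, -1.0]]
force: [-0.8, -2.6, 5.8]
opening: 0.115
grasp_force: 30.0
target [0.6256 0.0398 0.3042] now [0.6272 0.0403 0.3074] shift/.03 in present tool axes [-0.02 -0.05  0.11] turn/5deg [ 0.06  0.01 -0.  ] case [0.0287 0.0007 0.3044]
```

The lid is at about 1.25 rad. Release partly, lift straight off, then check.

```bash
python3 -m inch '0 0 0 0 0 0;0 0 0 0 0 0;0 0 0 0 0 0;0 0 -.5 0 0 0;0 0 -1 0 0 0;0 0 -1 0 0 0;0 -1 0 0 0 0;0 -1 0 0 0 0;0 -1 0 0 0 0;0 0 0 0 0 0' 0.2
python3 - <<'E'
from h import *
for k in ([-.004,-.164,.133],):
    for n in("top","scene"):
        p=P(n)@np.append(world(k),1);print(n,p[:2]/p[2])
go([-.004-.11,-.168,.133+.086],52,off=.022)
a,_=arm.snapshot("scene");b,_=arm.snapshot("top")
cv2.imwrite("pics/c4.png",np.vstack([cv2.resize(a[40:220,200:440],None,fx=2.5,fy=1.65),cv2.resize(b[120:280,240:480],None,fx=2.5,fy=1.8)]))
cv2.imwrite("pics/s4.png",a);cv2.imwrite("pics/t4.png",b)
E
```

```text
time_s: 9.2
ee_pos: [0.5349, 0.0489, 0.3808]
orientation: [[0.082, 0.997, 0.003], [0.997, -0.082, -0.0], [0.0, 0.003, -1.0]]
force: [0.8, -0.1, 0.1]
opening: 0.394
grasp_force: 0.0
top [391.75376675 196.45371263]
scene [268.34658718 155.00497608]
target [ 0.4538 -0.1145  0.2325] now [0.5349 0.0489 0.3808] shift/.03 in present tool axes [-5.65 -2.26  4.94] turn/5deg [-1.037e+01 -1.000e-02  1.000e-02] case [-0.064   0.0016  0.3588]
```

View pics/c4.png

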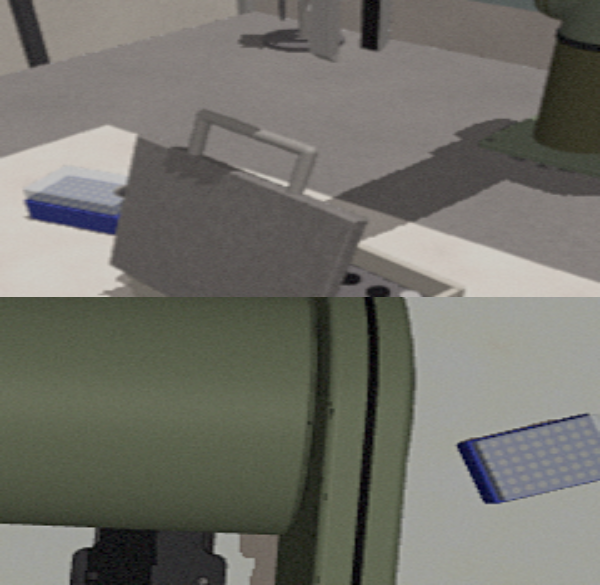

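The scene half shows the lid standing by itself, handle at about (255,135); the arm hides the knob. I'll move right, clear of the lid, then tilt 52° forward.

```bash
python3 -m inch '-.94 0 0 0 0 0;-.94 0 0 0 0 0;-.94 0 0 0 0 0;-.94 0 0 0 0 0;-.94 0 0 0 0 0;-.95 0 0 0 0 0;0 0 0 -.95 0 0;0 0 0 -.95 0 0;0 0 0 -.95 0 0;0 0 0 -.95 0 0;0 0 0 -.95 0 0;0 0 0 -.95 0 0;0 0 0 -.95 0 0;0 0 0 -.95 0 0;0 0 0 -.95 0 0;0 0 0 -.95 0 0;0 0 0 -.87 0 0;0 0 0 0 0 0' 0.72
python3 - <<'E'
from h import *
go([-.004-.063,-.168,.133+.049],52,off=.022)
a,_=arm.snapshot("scene");b,_=arm.snapshot("top")
cv2.imwrite("pics/c5.png",np.vstack([cv2.resize(a[60:200,200:400],None,fx=3,fy=2.1),cv2.resize(b[120:260,280:480],None,fx=3,fy=2.1)]))
E
```

```text
time_s: 11.55
ee_pos: [0.5213, -0.1207, 0.3778]
orientation: [[0.084, 0.617, 0.782], [0.996, -0.053, -0.065], [0.001, 0.785, -0.62]]
force: [0.3, 0.0, 0.4]
opening: 0.139
grasp_force: 0.0
target [ 0.5006 -0.1184  0.1955] now [ 0.5213 -0.1207  0.3778] shift/.03 in present tool axes [ 0.01 -5.2   3.22] turn/5deg [-0.06  0.   -0.02] case [-0.0463 -0.1686  0.3642]
```

View pics/c5.png

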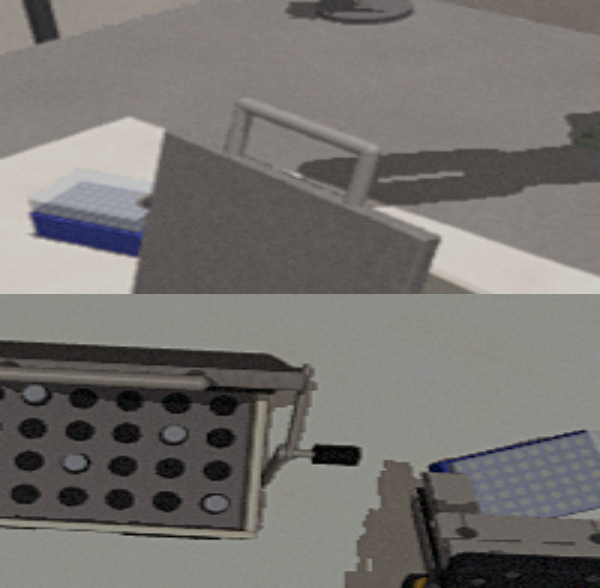

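In the top half the knob is at crop (337,455), i.e. pixel (392.3,196.7). The model predicted (391.8,196.5), so it holds. Next: go to the pre-press point.

```bash
python3 -m inch '0 -.87 .2 0 0 0;0 -.87 .2 0 0 0;0 -.87 .3 0 0 0;0 -.87 .6 0 0 0;0 -.86 .9 0 0 0;0 -.86 1 0 0 0;0 0 0 0 0 0;0 0 0 0 0 0'
python3 - <<'E'
from h import *
u=np.array([.788,0,-.616])
go(np.array([-.004,-.168,.133])-.02*u,52,off=.022)
E
```

```text
time_s: 12.65
ee_pos: [0.5021, -0.1192, 0.1989]
orientation: [[0.082, 0.614, 0.785], [0.997, -0.05, -0.065], [-0.001, 0.788, -0.616]]
force: [0.4, 0.1, 0.7]
opening: 0.14
grasp_force: 0.0
target [ 0.5477 -0.1224  0.1589] now [ 0.5021 -0.1192  0.1989] shift/.03 in present tool axes [ 0.02 -0.11  2.02] turn/5deg [-0.01 -0.    0.01] case [-0.0654 -0.1687  0.1854]
```

```bash
python3 -m inch '0 -.03 .5 0 0 0;0 -.03 .5 0 0 0;0 -.03 .5 0 0 0;0 -.02 .5 0 0 0;0 0 .2 0 0 0;0 0 .2 0 0 0;0 0 0 0 0 0'
python3 - <<'E'
from h import *
go(np.array([.028,-.168,.117])-.007*np.array([.788,0,-.616]),52,off=.022)
E
```

```text
time_s: 13.52
ee_pos: [0.5558, -0.1233, 0.1507]
orientation: [[0.082, 0.615, 0.784], [0.997, -0.05, -0.065], [-0.0, 0.787, -0.617]]
force: [0.2, 0.4, -0.5]
opening: 0.141
grasp_force: 0.0
target [ 0.5898 -0.1258  0.1349] now [ 0.5558 -0.1233  0.1507] shift/.03 in present tool axes [0.01 0.28 1.22] turn/5deg [-0.02 -0.    0.01] case [-0.0116 -0.1683  0.1372]
```

```bash
python3 -m inch '0 .06 .2 0 0 0;0 .06 .2 0 0 0;0 .05 .2 0 0 0;0 .05 .2 0 0 0;0 0 0 0 0 0'; python3 -m inch '0 .03 .2 0 0 0;0 .03 .2 0 0 0;0 .01 .1 0 0 0;0 0 0 0 0 0'
python3 - <<'E'
from h import *
go(np.array([.038,-.168,.110])-.007*np.array([.788,0,-.616]),52,off=.022)
E
```

```text
time_s: 14.15
ee_pos: [0.5796, -0.1255, 0.1414]
orientation: [[0.082, 0.614, 0.785], [0.997, -0.051, -0.065], [-0.0, 0.788, -0.616]]
force: [2.5, 0.3, 4.6]
opening: 0.141
grasp_force: 2.2
time_s: 14.65
ee_pos: [0.5901, -0.1256, 0.1309]
orientation: [[0.083, 0.618, 0.782], [0.997, -0.052, -0.064], [0.001, 0.784, -0.62]]
force: [0.4, 1.0, 0.7]
opening: 0.141
grasp_force: 0.3
target [ 0.5998 -0.1267  0.1279] now [ 0.5901 -0.1256  0.1309] shift/.03 in present tool axes [-0.01  0.12  0.32] turn/5deg [-0.07 -0.01 -0.  ] case [ 0.0226 -0.1677  0.1172]
```

```bash
python3 -m inch '0 .06 .16 0 0 0;0 .05 .16 0 0 0;0 0 .1 0 0 0;0 0 0 0 0 0'
python3 - <<'E'
from h import *
go(np.array([.038,-.168,.110])-.007*np.array([.788,0,-.616]),52,off=.022)
E
```

```text
time_s: 15.15
ee_pos: [0.6002, -0.1263, 0.1264]
orientation: [[0.084, 0.617, 0.782], [0.996, -0.052, -0.066], [0.0, 0.785, -0.62]]
force: [-36.9, 2.9, 27.1]
opening: 0.143
grasp_force: 18.9
target [ 0.5998 -0.1267  0.1279] now [ 0.6002 -0.1263  0.1264] shift/.03 in present tool axes [-0.01  0.03 -0.04] turn/5deg [-0.06  0.01 -0.01] case [ 0.0328 -0.1676  0.1127]
```

46 N at the expected stop position: the stay is locked. Back off along the tool axis and look.

```bash
python3 -m inch '0 0 -.3 0 0 0;0 0 -.6 0 0 0;0 0 -1 0 0 0;0 0 -1 0 0 0;0 0 -1 0 0 0;0 0 -1 0 0 0;0 0 0 0 0 0;0 0 0 0 0 0'
python3 - <<'E'
from h import *
for k in ([.038,-.164,.110],[.028,-.164,.117]):
    p=P("top")@np.append(world(k),1);print(p[:2]/p[2])
a,_=arm.snapshot("scene");b,_=arm.snapshot("top")
cv2.imwrite("pics/c6.png",np.vstack([cv2.resize(a[60:200,200:400],None,fx=3,fy=2),cv2.resize(b[120:260,280:480],None,fx=4,fy=2.2*1.0)[:, :600]]))
E
```

```text
time_s: 16.15
ee_pos: [0.4882, -0.1176, 0.2179]
orientation: [[0.083, 0.616, 0.784], [0.997, -0.051, -0.065], [0.0, 0.786, -0.618]]
force: [-0.3, -0.1, -0.3]
opening: 0.144
grasp_force: 0.0
[390.67400803 178.14048821]
[391.06219523 182.29032543]
```

View pics/c6.png

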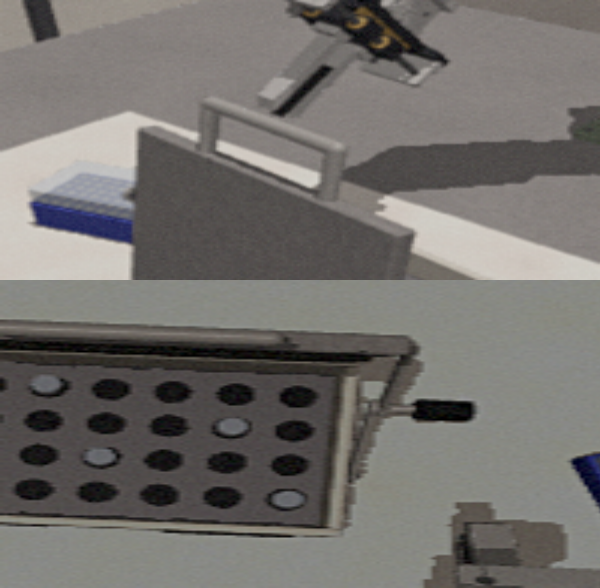

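The top half shows the knob at crop (444,410), i.e. row 179.1. Locked should be 178.1 and straight 182.3, so the stay is past straight. The lid stands, the bystander visible here (the tip box) looks untouched, and the gripper is clear.

```bash
python3 -c "
from plant import arm
print(arm.close_job())"
```

```text
the job is handed in; nothing more can be done
None
```

I raised the lid and pressed the stay onto its stop; by the last camera check it is locked past straight with the lid standing on it and the gripper clear, and I handed the job in at about 16 s with no verdict returned (the tip box looks unmoved, the tube rack was outside that last check).

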